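# Put the fly-press tools back on their own rests

## Robot

A 6-joint arm with a two-finger parallel gripper is mounted at the origin on the work surface. World frame = base frame: x ahead of the robot, y to its left, z up, the work surface at z = 0. Lengths are in m, angles in rad, forces in N, time in s.
With the tool pointing down it reaches from about 0.3 to 0.875 m from the base axis. Payload 6.4 kg.
Tool frame: the origin (TCP) lies at the very end of the fingers, on their centre line; the grasp point (between the pads) lies 19 mm behind it; z points along the fingers, y is the line along which they close (so a half turn about z gives the same grasp; the last joint's range is limited). The gripper opens to 85 mm and grips with 20 to 120 N. Pads are 22 mm wide; open, the fingers measure 114 mm over their backs; the gripper's body (76 mm by 85 mm) begins 54 mm behind the grasp point. The pads swing forward as they close: fully open they stand 13 mm farther back than shut.
Start: joints at [0.978, 0.181, 1.607, -0, 1.354, -0.206], TCP at [0.217, 0.533, 0.231] pointing down, gripper open.
Joint ranges: [-2.99, 2.99], [-0.89, 2.07], [0.3, 2.58], [-1.14, 4.28], [0, 2.63], [-3.12, 3.12]. Speed limits (rad/s): [2.57, 2.57, 3.01, 3.14, 3.14, 3.14].

## Interface

Orientations are given as a unit quaternion [w, x, y, z].
In Python, from bench import telemetry, camera, ctrl, spotter gives the robot as it stands.
- The arm moves only by the tool send_rows, never from a script. Its argument "series" is a list of rows, each a list of 3 entries, a list of its own where there are three numbers: the turn, a rotation vector about the world's x, y, z in degrees, then the shift along the world's x, y, z in mm, then the closure, from -1 (fully open) to 1 (shut), so that 0 is half open. In form: [[[rx, ry, rz], [dx, dy, dz], gripper], ...]. A call has 1 to 10 rows; each row is the pose to reach, as a shift and turn from the pose commanded when the call began; what a row does not reach only later rows make up. A row lasts 1/8 s, in which the tool goes at most 62.5 mm and 10.7 degrees, less where a joint would pass 70% of its speed; a pose out of reach is approached as far as the arm can. A call with a gripper value outside its range is refused whole. The fingers move at their own pace and stop on an object; the grip force is fixed at half the most. Time passes only in rows, so rows that repeat a pose let the fingers close. It gives the time, the measured TCP pose, the force, the opening and the grip force at its end, in the units of the state.
- telemetry.get_obs(): the state, without advancing time (a new reading comes with each control period).
- camera(name): name is "side" or "top"; returns a dict with "pixels" (420x560x3 uint8, red, green, blue), "camera_matrix" (3x3 intrinsics, pixels), "xyz" and "orientation" of the camera in the world. Camera axes: x right, y up, looking along -z (the intrinsics and any distortion apply to the point x, -y, -z); pixel columns grow to the right and rows downward; lengths in m; the calibration is good to about 2 mm. A picture is of the moment at which its call begins. There is no depth.
- ctrl.hand_in(): hands the job in; it is judged then, once.
Trained networks look in the newest picture that a camera, given by its name, has taken for a name from the list of things; names that differ only in an ending like _2 or _b are one class to them, and where a whole thing is asked for, a point or a joint stands for the part that bears it (a point fixed in the world has none). Each returns a list of dicts, best first, with "conf" (0 to 1); they miss things now and then, are a little off and sometimes report something else, mostly with a low value. They report only what shows in the picture. A call takes as long as a camera call. They do not tell look-alikes from the thing itself.
- spotter.boxes_of(thing, camera): "xyz" ([x, y, z] in m, in world coordinates, good to about 4 mm: the middle of the surface that is visible of it).
- spotter.landmark_of(thing, camera): "xyz" ([x, y, z] in m, in world coordinates, good to about 4 mm: a listed point, or the origin of a listed thing).
The state is a dict: "time_s": time; "q": joint angles; "dq": joint speeds; "joint_efforts": joint torques, N m; "eef_pos": TCP position; "eef_rot": TCP orientation; "wrist_force": force on the tool from outside, world axes, zero at the start; "torque": the same for the moment, N m; "opening": opening from 0.0 (shut) to 1.0 (fully open); "grasp_force": force on a finger pad.
Only numpy, scipy, OpenCV 4.12 (cv2) and the standard library are available. Lean on these libraries where they do the work, as an engineer would, in place of code of your own. Each camera call takes 0.05 s, during which the arm holds its last target. There are 200 camera calls.

## Task

The four fly-press tools have been put back on each other's wooden rests. Swap them round until each stands upright in the middle of the rest that has the shape of its foot (which way it is turned does not matter), parking a tool on the empty steel plate to free a rest. Set the tools down without dropping them or tipping them over, and never put one on the bare bench.

Things in the scene. Friction and masses are not known exactly. Their poses are not given: they have to be found in the camera images.
- tool_round: Fly-press tool of bare steel, standing upright and loose: its foot is a round disc 56 mm across, 16 mm thick, with a round shank 25 mm in diameter rising 60 mm from the middle of the foot (76 mm high in all, about 0.5 kg, made to be gripped by the shank). Origin: centre of the underside; z up along the shank. It starts near the middle of a wrong rest.
- tool_square: Fly-press tool of bare steel, standing upright and loose: its foot is a square 50 x 50 mm, sides along its x and y, 16 mm thick, with a round shank 25 mm in diameter rising 60 mm from the middle of the foot (76 mm high in all, about 0.5 kg, made to be gripped by the shank). Origin: centre of the underside; z up along the shank. It starts near the middle of a wrong rest.
- tool_triangle: Fly-press tool of bare steel, standing upright and loose: its foot is an equilateral triangle of side 69 mm (corners 40 mm from the axis, one on +x), 16 mm thick, with a round shank 25 mm in diameter rising 60 mm from the middle of the foot (76 mm high in all, about 0.5 kg, made to be gripped by the shank). Origin: centre of the underside; z up along the shank. It starts near the middle of a wrong rest.
- tool_bar: Fly-press tool of bare steel, standing upright and loose: its foot is an oblong bar 72 mm (along x) x 28 mm (along y), 16 mm thick, with a round shank 25 mm in diameter rising 60 mm from the middle of the foot (76 mm high in all, about 0.5 kg, made to be gripped by the shank). Origin: centre of the underside; z up along the shank. It starts near the middle of a wrong rest.
- rest_round: Flat pale wooden rest fixed to the bench, round disc, 96 mm across, 14 mm thick, flat on top with no rim, at any yaw: the home of the tool whose foot has this shape. Origin: centre of its underside, on the bench; z up. At the start some other tool stands on it.
- rest_square: Flat pale wooden rest fixed to the bench, square, 88 x 88 mm, 14 mm thick, flat on top with no rim, at any yaw: the home of the tool whose foot has this shape. Origin: centre of its underside, on the bench; z up. At the start some other tool stands on it.
- rest_triangle: Flat pale wooden rest fixed to the bench, equilateral triangle of side 125 mm (corners 72 mm from its middle, one on +x), 14 mm thick, flat on top with no rim, at any yaw: the home of the tool whose foot has this shape. Origin: centre of its underside, on the bench; z up. At the start some other tool stands on it.
- rest_bar: Flat pale wooden rest fixed to the bench, oblong, 112 mm (along x) x 64 mm (along y), 14 mm thick, flat on top with no rim, at any yaw: the home of the tool whose foot has this shape. Origin: centre of its underside, on the bench; z up. At the start some other tool stands on it.
- spare_plate: Flat grey steel plate fixed to the bench, 100 x 100 mm, 14 mm thick, flat on top, with a pale flush bolt head near each corner: free at the start, for parking a tool. Origin: centre of its underside, on the bench; z up.
Mind the look-alikes: they are no part of the job. Leave any pink or purple look-alike of the tool_triangle alone.

How it is judged:
By the outcome, as a careful person would: the job done as asked, in the order asked, and still so for the second after the job is handed in, with the robot touching nothing.
It also fails if it takes over 141 s, if anything falls off the work surface, if the arm or the gripper's body presses on something with over 40 N, if the wrist force passes 120 N, or if a joint passes its speed limit or range.

## Working session

There is one attempt and no reset: what is moved stays moved. The work goes in short steps, Python scripts to look and compute and a tool call to move; the robot and the scene stay as the last step left them, time stands still between calls to the robot, and variables do not carry over. Pictures are saved under pics/ and viewed, at most 14 in all, crops included, and the job is handed in when it is done.

Besides the shell and the picture viewer there is one more tool, called after "Call:" by a JSON object that holds its "api" and its "payload". send_rows: Moves the arm, as the interface text tells. Its arguments: {"type":"object","properties":{"series":{"type":"array","items":{"type":"array"}}},"required":["series"]}

```bash
mkdir -p pics; cat > h.py <<'E'
import numpy as np,cv2
from bench import telemetry,camera,ctrl,spotter
from scipy.spatial.transform import Rotation as R
T=['tool_round','tool_square','tool_triangle','tool_bar'];S=['rest_round','rest_square','rest_triangle','rest_bar','spare_plate']
def pose(c):
    w,x,y,z=c['orientation']; return R.from_quat([x,y,z,w]).as_matrix(),np.array(c['xyz']),np.array(c['camera_matrix'])
def proj(c,p):
    M,t,K=pose(c); q=(np.atleast_2d(p)-t)@M*[1,-1,-1]; u=q@K.T; return u[:,:2]/u[:,2:]
def unproj(c,uv,z):
    M,t,K=pose(c); uv=np.atleast_2d(uv); d=np.c_[uv,np.ones(len(uv))]@np.linalg.inv(K).T*[1,-1,-1]@M.T
    return t+d*((z-t[2])/d[:,2:])
def snap(n,f):
    c=camera(n); cv2.imwrite('pics/'+f,c['pixels'][:,:,::-1]); return c
E
cat > a.py <<'E'
from h import *
np.set_printoptions(precision=3,suppress=True)
for n in ['top','side']:
    c=snap(n,n+'0.png'); print(n,c['xyz'],[k for k in c])
    for t in T+S:
        for d in spotter.landmark_of(t,n)[:3]: print(t,np.round(d['xyz'],3),round(d['conf'],2),proj(c,d['xyz']).round(0))
print(telemetry.get_obs())
E
python3 a.py
```

```text
top [0.284 0.032 0.97 ] ['pixels', 'camera_matrix', 'xyz', 'orientation']
tool_round [0.436 0.2   0.016] 0.58 [[181. 223.]]
tool_round [ 0.623 -0.214  0.015] 0.21 [[389. 134.]]
tool_triangle [ 0.33 -0.01 -0.  ] 0.97 [[289. 279.]]
tool_triangle [0.278 0.258 0.002] 0.8 [[149. 306.]]
tool_triangle [0.474 0.019 0.015] 0.73 [[274. 205.]]
tool_bar [0.6   0.228 0.011] 0.85 [[170. 143.]]
tool_bar [0.471 0.02  0.02 ] 0.55 [[274. 206.]]
rest_square [0.477 0.016 0.001] 0.95 [[276. 205.]]
rest_triangle [ 0.621 -0.213 -0.001] 0.89 [[387. 137.]]
rest_bar [ 0.434  0.203 -0.006] 0.81 [[181. 226.]]
spare_plate [ 0.429 -0.202  0.002] 0.81 [[385. 229.]]
side [ 0.087 -0.571  0.838] ['pixels', 'camera_matrix', 'xyz', 'orientation']
tool_round [0.438 0.195 0.016] 0.79 [[223. 183.]]
tool_round [ 0.438  0.21  -0.002] 0.18 [[221. 185.]]
tool_square [ 0.623 -0.215  0.014] 0.65 [[398. 264.]]
tool_triangle [ 0.338 -0.012 -0.001] 0.89 [[231. 265.]]
tool_triangle [ 0.271  0.258 -0.   ] 0.87 [[149. 200.]]
tool_triangle [0.48  0.015 0.016] 0.73 [[279. 223.]]
tool_bar [0.599 0.228 0.017] 0.95 [[271. 151.]]
rest_round [0.605 0.229 0.003] 0.9 [[273. 153.]]
rest_square [ 0.476  0.019 -0.003] 0.65 [[277. 228.]]
rest_triangle [ 0.616 -0.212 -0.005] 0.59 [[393. 269.]]
rest_bar [ 0.435  0.21  -0.001] 0.66 [[219. 185.]]
spare_plate [ 0.428 -0.205 -0.004] 0.72 [[320. 311.]]
{'time_s': 1.0, 'q': array([ 0.978,  0.181,  1.607,  0.   ,  1.354, -0.206]), 'dq': array([ 0.001,  0.001,  0.001, -0.001, -0.   ,  0.001]), 'joint_efforts': array([  0.   , -44.485, -35.168,  -0.   ,   0.001,   0.   ]), 'eef_pos': array([0.217, 0.533, 0.231]), 'eef_rot': array([-0.   ,  0.192,  0.981, -0.   ]), 'wrist_force': array([-0.199,  1.145,  0.221]), 'torque': array([0.045, 0.027, 0.007]), 'grasp_force': 0.0, 'opening': 1.0015439139843199}
```

View pics/top0.png

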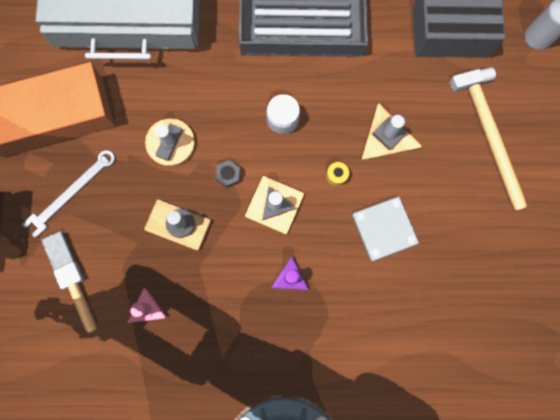

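View pics/side0.png

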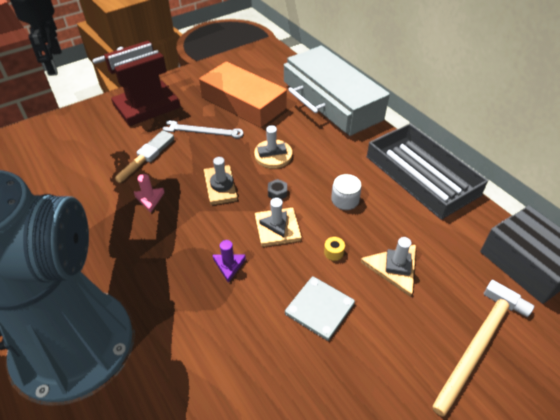

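Top view: the bar tool is on the round rest (170,140), the round tool on the bar rest (180,222), the steel triangle on the square rest (275,203) and the square tool on the triangle rest (393,130). The plate at (386,229) is empty. The triangle has two look-alikes, the purple one (290,277) and the pink one (147,310). I choose the grey steel one at (275,203). Next I'll measure precisely.

```bash
cat > m.py <<'E'
from h import *
np.set_printoptions(precision=4,suppress=True)
G={'rest_round':(.603,.229),'rest_square':(.477,.017),'rest_triangle':(.619,-.213),'rest_bar':(.435,.205),'spare_plate':(.4285,-.203)}
c={n:camera(n) for n in ['top','side']}
def poly(nm,x,y,a):
    if nm=='rest_round': t=np.linspace(0,6.28,60); P=.048*np.c_[np.cos(t),np.sin(t)]
    elif nm=='rest_triangle': t=np.array([0,2,4])*np.pi/3; P=.0722*np.c_[np.cos(t),np.sin(t)]
    else:
        h=dict(rest_square=(.044,.044),rest_bar=(.056,.032),spare_plate=(.05,.05))[nm]; P=np.array([[1,1],[-1,1],[-1,-1],[1,-1]])*h
    k=R.from_euler('z',a).as_matrix()[:2,:2]; return P@k.T+[x,y]
from scipy.optimize import minimize
vis={}
for n in c:
    im=c[n]['pixels']; hsv=cv2.cvtColor(im,cv2.COLOR_RGB2HSV); vis[n]=im.copy()
    for nm,g in G.items():
        big=(hsv[...,2]>150)&(hsv[...,0]<32)&(hsv[...,0]>12) if nm!='spare_plate' else (hsv[...,1]<70)&(hsv[...,2]>110)
        u=proj(c[n],[*g,.014])[0]; roi=np.zeros(im.shape[:2],np.uint8); cv2.circle(roi,tuple(int(v) for v in u),45,1,-1)
        m=(big&(roi>0)).astype(np.uint8)
        k,lab,st,ce=cv2.connectedComponentsWithStats(m); m=(lab==1+np.argmax(st[1:,4])).astype(np.uint8)
        H=cv2.convexHull(np.argwhere(m)[:,::-1].astype(np.int32)); hm=cv2.fillPoly(np.zeros_like(m),[H],1)
        if n=='top' and 0: pass
        def cost(p):
            q=proj(c[n],np.c_[poly(nm,*p),np.full(len(poly(nm,*p)),.014)])
            r=cv2.fillPoly(np.zeros_like(m),[np.round(q*16).astype(np.int32)],1,shift=4)
            return ((r!=hm)).sum()
        best=min((minimize(cost,[*g,a],method='Nelder-Mead',options=dict(initial_simplex=[[g[0],g[1],a],[g[0]+.006,g[1],a],[g[0],g[1]+.006,a],[g[0],g[1],a+.2]])) for a in np.linspace(0,2,7)),key=lambda r:r.fun)
        x,y,a=best.x; print(n,nm,round(x,4),round(y,4),round(np.degrees(a),1),'bad px',best.fun,'of',hm.sum())
        q=proj(c[n],np.c_[poly(nm,x,y,a),np.full(len(poly(nm,x,y,a)),.014)]); cv2.polylines(vis[n],[np.round(q*16).astype(np.int32)],True,(255,0,0),1,cv2.LINE_AA,4)
for t in T:
    for n in c:
        for d in spotter.landmark_of(t,n)[:3]+spotter.boxes_of(t,n)[:3]: print(t,n,np.round(d['xyz'],3),round(d['conf'],2))
TG={'tool_bar':(.6,.228),'tool_round':(.437,.198),'tool_triangle':(.477,.017),'tool_square':(.622,-.214)}
for n in c:
    for t,g in TG.items():
        for z in (.090,):
            th=np.linspace(0,6.28,40); q=proj(c[n],np.c_[g[0]+.0125*np.cos(th),g[1]+.0125*np.sin(th),0*th+z]); cv2.polylines(vis[n],[np.round(q*16).astype(np.int32)],True,(0,255,0),1,cv2.LINE_AA,4)
a=cv2.resize(vis['top'][90:270,135:425],None,fx=2.7,fy=2.7,interpolation=cv2.INTER_CUBIC);cv2.imwrite('pics/t1.png',a[:,:,::-1])
a=cv2.resize(vis['side'][110:345,195:430],None,fx=2.5,fy=2.5,interpolation=cv2.INTER_CUBIC);cv2.imwrite('pics/s1.png',a[:,:,::-1])
E
python3 m.py
```

```text
top rest_round 0.6048 0.2304 71.0 bad px 102.0 of 1916
top rest_square 0.4748 0.0204 68.1 bad px 149.0 of 2232
top rest_triangle 0.6182 -0.2087 12.0 bad px 189.0 of 1848
top rest_bar 0.4349 0.2089 69.6 bad px 103.0 of 2111
top spare_plate 0.4297 -0.1988 110.5 bad px 118.0 of 2801
side rest_round 0.5991 0.2242 43.6 bad px 89.0 of 878
side rest_square 0.474 0.0153 67.2 bad px 129.0 of 1417
side rest_triangle 0.6094 -0.2119 17.0 bad px 443.0 of 1126
side rest_bar 0.4276 0.2038 71.6 bad px 225.0 of 743
side spare_plate 0.4263 -0.2036 20.0 bad px 125.0 of 2529
tool_round top [0.437 0.201 0.02 ] 0.69
tool_round top [0.477 0.019 0.003] 0.2
tool_round top [0.429 0.191 0.033] 0.6
tool_round side [0.438 0.197 0.018] 0.57
tool_round side [0.431 0.189 0.034] 0.7
tool_square top [ 0.626 -0.211  0.017] 0.72
tool_square top [ 0.62  -0.206  0.033] 0.64
tool_square side [ 0.623 -0.214  0.013] 0.6
tool_square side [0.432 0.184 0.033] 0.26
tool_triangle top [0.28  0.255 0.001] 0.82
tool_triangle top [0.472 0.019 0.015] 0.7
tool_triangle top [ 0.33  -0.013 -0.002] 0.65
tool_triangle top [0.277 0.252 0.02 ] 0.93
tool_triangle top [ 0.327 -0.01   0.016] 0.86
tool_triangle top [0.467 0.022 0.033] 0.78
tool_triangle side [ 0.269  0.259 -0.   ] 0.97
tool_triangle side [ 0.335 -0.012 -0.005] 0.75
tool_triangle side [0.476 0.018 0.015] 0.63
tool_triangle side [0.269 0.251 0.02 ] 0.93
tool_triangle side [0.47  0.007 0.034] 0.79
tool_triangle side [ 0.329 -0.021  0.016] 0.56
tool_bar top [0.601 0.228 0.009] 0.71
tool_bar top [0.596 0.225 0.025] 0.83
tool_bar top [0.466 0.023 0.034] 0.43
tool_bar side [0.599 0.227 0.015] 0.62
tool_bar side [ 0.428 -0.204 -0.001] 0.15
tool_bar side [0.597 0.22  0.034] 0.73
tool_bar side [0.432 0.185 0.032] 0.59
```

View pics/t1.png

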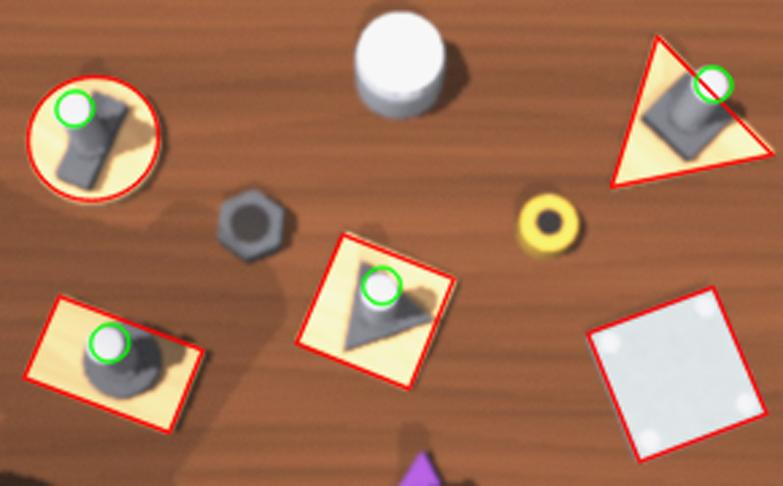

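View pics/s1.png

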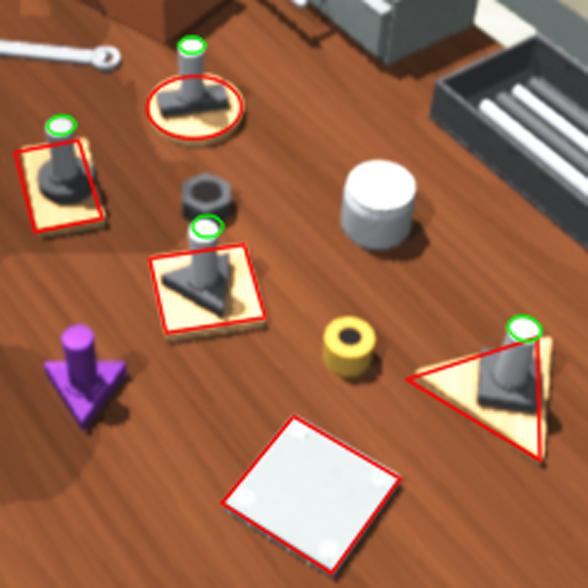

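The top fits lie within about 1 px and the shank circles match. The side fits are a few mm off because the rest edges darken the mask. Each gap is clear for the fingers. Swap order: round→plate, bar→bar rest (turned 90°), round→round rest, triangle→plate, square→square rest, triangle→triangle rest.

Call:
{"api": "send_rows", "payload": {"series": [[[0,0,0],[60,-90,-20],-1],[[0,0,0],[110,-167,-40],-1],[[0,0,0],[160,-243,-60],-1],[[0,0,0],[205,-310,-61],-1],[[0,0,0],[220,-334,-61],-1],[[0,0,0],[220,-334,-61],-1],[[0,0,0],[220,-334,-61],-1],[[0,0,0],[220,-334,-61],-1],[[0,0,0],[220,-334,-61],-1],[[0,0,0],[220,-334,-61],-1]]}}

```text
time_s: 3.15
eef_pos: [0.4363, 0.1996, 0.1704]
eef_rot: [-0.0, 0.191, 0.982, 0.0]
wrist_force: [0.3, -0.5, 0.2]
opening: 0.999
grasp_force: 0.0
```

Call:
{"api": "send_rows", "payload": {"series": [[[0,0,0],[0,0,-40],-1],[[0,0,0],[0,0,-80],-1],[[0,0,0],[0,0,-110],-1],[[0,0,0],[0,0,-122],-1],[[0,0,0],[0,0,-122],-1],[[0,0,0],[0,0,-122],-1],[[0,0,0],[0,0,-122],1],[[0,0,0],[0,0,-122],1],[[0,0,0],[0,0,-122],1],[[0,0,0],[0,0,-122],1]]}}

```text
time_s: 4.4
eef_pos: [0.4372, 0.1986, 0.0486]
eef_rot: [0.0, 0.192, 0.981, 0.0]
wrist_force: [-1.0, 1.5, 3.4]
opening: 0.275
grasp_force: 58.5
```

Call:
{"api": "send_rows", "payload": {"series": [[[0,0,0],[0,0,0],1],[[0,0,0],[0,0,0],1],[[0,0,0],[0,0,0],1],[[0,0,0],[0,0,0],1]]}}

```text
time_s: 4.9
eef_pos: [0.4371, 0.1987, 0.0486]
eef_rot: [0.0, 0.192, 0.981, 0.0]
wrist_force: [-0.9, 0.1, 6.4]
opening: 0.28
grasp_force: 58.5
```

Call:
{"api": "send_rows", "payload": {"series": [[[0,0,0],[0,0,30],1],[[0,0,0],[0,0,75],1],[[0,0,0],[0,0,122],1],[[0,0,0],[0,-40,122],1],[[0,0,0],[0,-95,122],1],[[0,0,0],[0,-150,122],1],[[0,0,0],[-2,-205,122],1],[[0,0,0],[-4,-260,122],1],[[0,0,0],[-6,-315,122],1],[[0,0,0],[-8,-365,122],1]]}}

```text
time_s: 6.15
eef_pos: [0.4277, -0.1679, 0.1692]
eef_rot: [-0.001, 0.193, 0.981, 0.0]
wrist_force: [0.8, -0.1, -4.5]
opening: 0.272
grasp_force: 60.2
```

Call:
{"api": "send_rows", "payload": {"series": [[[0,0,0],[0,-25,0],1],[[0,0,0],[0,-35,0],1],[[0,0,0],[0,-35,0],1],[[0,0,0],[0,-35,0],1],[[0,0,0],[0,-35,0],1],[[0,0,0],[0,-35,0],1]]}}

```text
time_s: 6.9
eef_pos: [0.429, -0.2008, 0.1704]
eef_rot: [0.0, 0.192, 0.981, -0.0]
wrist_force: [0.6, 0.7, -4.7]
opening: 0.277
grasp_force: 60.3
```

Call:
{"api": "send_rows", "payload": {"series": [[[0,0,0],[0,0,-40],1],[[0,0,0],[0,0,-80],1],[[0,0,0],[0,0,-105],1],[[0,0,0],[0,0,-116],1],[[0,0,0],[0,0,-119],1],[[0,0,0],[0,0,-121],1],[[0,0,0],[0,0,-122],1],[[0,0,0],[0,0,-122],1],[[0,0,0],[0,0,-122],1]]}}

```text
time_s: 8.02
eef_pos: [0.4291, -0.2016, 0.0487]
eef_rot: [0.0, 0.192, 0.981, -0.0]
wrist_force: [-0.3, 0.4, -3.1]
opening: 0.277
grasp_force: 60.4
```

Call:
{"api": "send_rows", "payload": {"series": [[[0,0,0],[0,0,-0.5],1],[[0,0,0],[0,0,-0.5],1],[[0,0,0],[0,0,-0.5],-0.2],[[0,0,0],[0,0,-0.5],-1],[[0,0,0],[0,0,-0.5],-1],[[0,0,0],[0,0,-0.5],-1],[[0,0,0],[0,0,20],-1],[[0,0,0],[0,0,70],-1],[[0,0,0],[0,0,122],-1],[[0,0,0],[0,0,122],-1]]}}

```text
time_s: 9.28
eef_pos: [0.4315, -0.2035, 0.1748]
eef_rot: [0.004, 0.192, 0.981, -0.002]
wrist_force: [0.5, -0.1, -0.6]
opening: 1.001
grasp_force: 0.0
```

Call:
{"api": "send_rows", "payload": {"series": [[[0,0,0],[22,53,0],-1],[[0,0,0],[44,108,0],-1],[[0,0,0],[66,163,0],-1],[[0,0,0],[88,218,0],-1],[[0,0,0],[110,273,0],-1],[[0,0,0],[132,328,0],-1],[[0,0,0],[154,383,0],-1],[[0,0,0],[171,420,0],-1],[[0,0,0],[171,429,0],-1],[[0,0,0],[171,429,0],-1]]}}

```text
time_s: 10.52
eef_pos: [0.5989, 0.2275, 0.1689]
eef_rot: [-0.001, 0.192, 0.981, -0.001]
wrist_force: [-0.5, -0.6, 0.1]
opening: 1.001
grasp_force: 0.0
```

```bash
python3 - <<'E'
from h import *
c=snap('side','s2.png')
cc=snap('top','t2.png')
for n in ['top','side']:
    for t in ['tool_round','tool_bar','rest_bar']:
        for d in spotter.landmark_of(t,n)[:3]: print(n,t,np.round(d['xyz'],3),round(d['conf'],2))
print(telemetry.get_obs()['eef_pos'])
E
```

```text
top tool_round [ 0.426 -0.201  0.016] 0.64
top tool_bar [0.598 0.23  0.011] 0.71
top rest_bar [ 0.433  0.203 -0.005] 0.93
side tool_round [ 0.432 -0.207  0.014] 0.67
side tool_bar [0.601 0.228 0.016] 0.59
side rest_bar [ 0.437  0.212 -0.001] 0.67
[0.60002097 0.22676133 0.17054466]
```

View pics/s2.png

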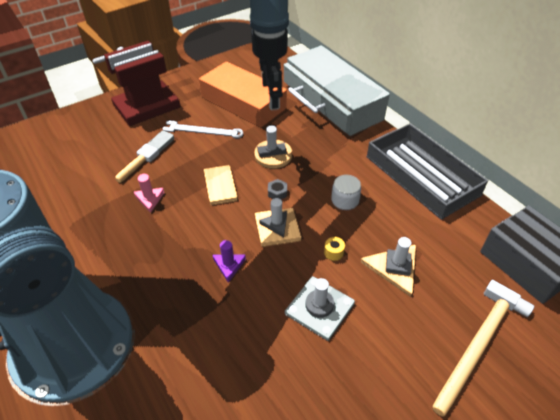

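The round tool stands on the plate at (320,305), and the gripper is over the bar tool at (270,140).

Call:
{"api": "send_rows", "payload": {"series": [[[0,0,0],[0,1,-40],-1],[[0,0,0],[0,1,-80],-1],[[0,0,0],[0,1,-110],-1],[[0,0,0],[0,1,-122],-1],[[0,0,0],[0,1,-122],-1],[[0,0,0],[0,1,-122],1],[[0,0,0],[0,1,-122],1],[[0,0,0],[0,1,-122],1],[[0,0,0],[0,1,-122],1],[[0,0,0],[0,1,-122],1]]}}

```text
time_s: 12.18
eef_pos: [0.6003, 0.2285, 0.0491]
eef_rot: [0.0, 0.192, 0.981, 0.0]
wrist_force: [-1.4, -1.1, 6.3]
opening: 0.279
grasp_force: 58.6
```

Call:
{"api": "send_rows", "payload": {"series": [[[0,0,0],[0,0,30],1],[[0,0,0],[0,0,75],1],[[0,0,-5],[0,0,115],1],[[0,0,-15],[-20,-3,122],1],[[0,0,-25],[-45,-6,122],1],[[0,0,-35],[-70,-9,122],1],[[0,0,-45],[-95,-12,122],1],[[0,0,-55],[-120,-15,122],1],[[0,0,-65],[-140,-18,122],1],[[0,0,-75],[-160,-21,122],1]]}}

```text
time_s: 13.42
eef_pos: [0.4383, 0.2073, 0.1692]
eef_rot: [-0.001, 0.752, 0.659, -0.001]
wrist_force: [-0.6, 0.4, -4.3]
opening: 0.276
grasp_force: 59.4
```

Call:
{"api": "send_rows", "payload": {"series": [[[0,0,-8],[-5,0,0],1],[[0,0,-12],[-5,0,0],1],[[0,0,-12],[-5,0,0],1],[[0,0,-12],[-5,0,0],1],[[0,0,-12],[-5,0,0],1],[[0,0,-12],[-5,0,0],1]]}}

```text
time_s: 14.18
eef_pos: [0.4349, 0.2075, 0.1702]
eef_rot: [-0.0, 0.815, 0.58, -0.0]
wrist_force: [-0.8, -0.8, -4.4]
opening: 0.276
grasp_force: 59.4
```

Call:
{"api": "send_rows", "payload": {"series": [[[0,0,0],[0,0,-40],1],[[0,0,0],[0,0,-80],1],[[0,0,0],[0,0,-105],1],[[0,0,0],[0,0,-116],1],[[0,0,0],[0,0,-119],1],[[0,0,0],[0,0,-120.5],1],[[0,0,0],[0,0,-121.5],1],[[0,0,0],[0,0,-121.5],1],[[0,0,0],[0,0,-121.5],1]]}}

```text
time_s: 15.3
eef_pos: [0.4352, 0.2076, 0.0492]
eef_rot: [0.0, 0.815, 0.58, 0.0]
wrist_force: [0.2, 0.4, -2.6]
opening: 0.28
grasp_force: 59.5
```

Call:
{"api": "send_rows", "payload": {"series": [[[0,0,0],[0,0,-0.7],1],[[0,0,0],[0,0,-0.7],1],[[0,0,0],[0,0,-0.7],-0.2],[[0,0,0],[0,0,-0.7],-1],[[0,0,0],[0,0,-0.7],-1],[[0,0,0],[0,0,-0.7],-1],[[0,0,0],[0,0,20],-1],[[0,0,0],[0,0,70],-1],[[0,0,0],[0,0,121],-1],[[0,0,0],[0,0,121],-1]]}}

```text
time_s: 16.55
eef_pos: [0.4381, 0.2083, 0.1743]
eef_rot: [0.002, 0.815, 0.58, 0.004]
wrist_force: [-0.5, 1.6, -0.8]
opening: 1.0
grasp_force: 0.0
```

Call:
{"api": "send_rows", "payload": {"series": [[[0,0,0],[0,-55,0],-1],[[0,0,0],[-1,-110,0],-1],[[0,0,0],[-2,-165,0],-1],[[0,0,0],[-3,-220,0],-1],[[0,0,0],[-4,-275,0],-1],[[0,0,0],[-5,-330,0],-1],[[0,0,0],[-6,-380,0],-1],[[0,0,0],[-6,-408,0],-1],[[0,0,0],[-6,-408,0],-1],[[0,0,0],[-6,-408,0],-1]]}}

```text
time_s: 17.8
eef_pos: [0.4284, -0.1995, 0.1689]
eef_rot: [-0.001, 0.815, 0.579, -0.0]
wrist_force: [0.0, 0.5, -0.4]
opening: 1.002
grasp_force: 0.0
```

```bash
python3 - <<'E'
from h import *
c=snap('top','t3.png')
for n in ['top']:
    for t in ['tool_round','tool_bar','rest_round']:
        for d in spotter.landmark_of(t,n)[:3]: print(n,t,np.round(d['xyz'],3),round(d['conf'],2))
print(telemetry.get_obs()['eef_pos'])
E
```

```text
top tool_round [0.48  0.016 0.   ] 0.38
top tool_bar [0.435 0.209 0.011] 0.94
top tool_bar [0.474 0.022 0.016] 0.53
top rest_round [ 0.605  0.226 -0.002] 0.67
[ 0.42893118 -0.19935637  0.16962814]
```

View pics/t3.png

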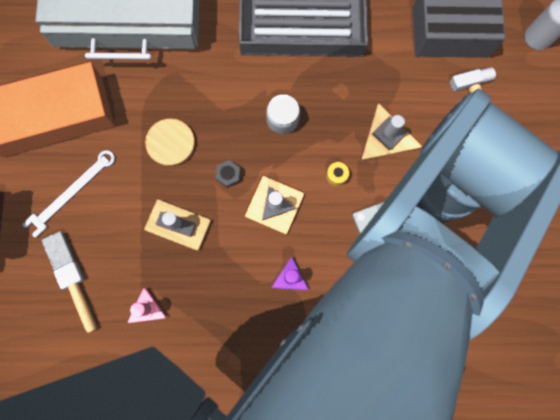

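The bar tool at (178,222) is centred on its rest and aligned with it, and the round rest (170,142) is free. Next is the round tool.

Call:
{"api": "send_rows", "payload": {"series": [[[0,0,0],[0,0,-40],-1],[[0,0,0],[0,0,-80],-1],[[0,0,0],[0,0,-110],-1],[[0,0,0],[0,0,-121],-1],[[0,0,0],[0,0,-121],-1],[[0,0,0],[0,0,-121],1],[[0,0,0],[0,0,-121],1],[[0,0,0],[0,0,-121],1],[[0,0,0],[0,0,-121],1],[[0,0,0],[0,0,-121],1]]}}

```text
time_s: 19.25
eef_pos: [0.4291, -0.2007, 0.0495]
eef_rot: [0.0, 0.815, 0.58, 0.0]
wrist_force: [-2.1, 0.7, 6.4]
opening: 0.274
grasp_force: 58.4
```

Call:
{"api": "send_rows", "payload": {"series": [[[0,0,0],[0,0,30],1],[[0,0,0],[0,0,75],1],[[0,0,0],[0,0,121],1],[[0,0,0],[15,38,121],1],[[0,0,0],[36,89,121],1],[[0,0,0],[57,140,121],1],[[0,0,0],[78,191,121],1],[[0,0,0],[99,242,121],1],[[0,0,0],[120,293,121],1],[[0,0,0],[141,344,121],1]]}}

```text
time_s: 20.5
eef_pos: [0.5696, 0.1453, 0.1687]
eef_rot: [-0.0, 0.815, 0.58, -0.001]
wrist_force: [1.1, -0.1, -3.6]
opening: 0.275
grasp_force: 60.1
```

Call:
{"api": "send_rows", "payload": {"series": [[[0,0,0],[18,45,0],1],[[0,0,0],[30,75,0],1],[[0,0,0],[34,86,0],1],[[0,0,0],[34,86,0],1],[[0,0,0],[34,86,0],1],[[0,0,0],[34,86,0],1],[[0,0,0],[34,86,0],1]]}}

```text
time_s: 21.38
eef_pos: [0.6039, 0.2287, 0.17]
eef_rot: [0.0, 0.815, 0.579, 0.0]
wrist_force: [-0.6, 0.5, -4.9]
opening: 0.276
grasp_force: 59.9
```

Call:
{"api": "send_rows", "payload": {"series": [[[0,0,0],[0,0,-40],1],[[0,0,0],[0,0,-80],1],[[0,0,0],[0,0,-105],1],[[0,0,0],[0,0,-116],1],[[0,0,0],[0,0,-119],1],[[0,0,0],[0,0,-120],1],[[0,0,0],[0,0,-120.8],1],[[0,0,0],[0,0,-120.8],1],[[0,0,0],[0,0,-120.8],1]]}}

```text
time_s: 22.5
eef_pos: [0.6043, 0.2297, 0.0496]
eef_rot: [0.0, 0.815, 0.58, 0.0]
wrist_force: [0.8, -0.3, -1.9]
opening: 0.278
grasp_force: 60.0
```

Call:
{"api": "send_rows", "payload": {"series": [[[0,0,0],[0,0,-0.7],1],[[0,0,0],[0,0,-0.7],1],[[0,0,0],[0,0,-0.7],-0.2],[[0,0,0],[0,0,-0.7],-1],[[0,0,0],[0,0,-0.7],-1],[[0,0,0],[0,0,-0.7],-1],[[0,0,0],[0,0,20],-1],[[0,0,0],[0,0,70],-1],[[0,0,0],[0,0,121],-1],[[0,0,0],[0,0,121],-1]]}}

```text
time_s: 23.75
eef_pos: [0.6077, 0.2304, 0.1778]
eef_rot: [0.003, 0.815, 0.58, 0.005]
wrist_force: [-0.0, 0.3, 0.2]
opening: 1.001
grasp_force: 0.0
```

Call:
{"api": "send_rows", "payload": {"series": [[[0,0,0],[-25,-42,0],-1],[[0,0,0],[-55,-91,0],-1],[[0,0,0],[-85,-141,0],-1],[[0,0,0],[-115,-190,0],-1],[[0,0,0],[-128,-212,0],-1],[[0,0,0],[-128,-212,0],-1],[[0,0,0],[-128,-212,0],-1],[[0,0,0],[-128,-212,0],-1]]}}

```text
time_s: 24.75
eef_pos: [0.4763, 0.0184, 0.17]
eef_rot: [-0.0, 0.815, 0.58, 0.0]
wrist_force: [-0.4, 0.9, 0.6]
opening: 1.003
grasp_force: 0.0
```

```bash
python3 - <<'E'
from h import *
c=snap('side','s4.png'); camera('top')
for n in ['top','side']:
    for t in ['tool_round','tool_square','tool_triangle','rest_square','rest_triangle']:
        for d in spotter.landmark_of(t,n)[:3]: print(n,t,np.round(d['xyz'],3),round(d['conf'],2))
print(telemetry.get_obs()['eef_pos'])
E
```

```text
top tool_round [0.604 0.233 0.017] 0.87
top tool_round [0.432 0.208 0.007] 0.21
top tool_square [ 0.626 -0.216  0.017] 0.94
top tool_triangle [0.276 0.26  0.005] 0.91
top tool_triangle [0.474 0.021 0.016] 0.53
top rest_square [0.475 0.016 0.002] 0.78
top rest_triangle [ 0.623 -0.215  0.   ] 0.82
side tool_round [0.606 0.225 0.015] 0.57
side tool_square [ 0.623 -0.215  0.013] 0.84
side tool_triangle [0.476 0.014 0.016] 0.9
side tool_triangle [ 0.334 -0.014 -0.004] 0.72
side tool_triangle [0.274 0.261 0.001] 0.6
side rest_square [ 0.478  0.021 -0.003] 0.97
side rest_triangle [ 0.616 -0.213 -0.002] 0.62
[0.47589389 0.01752984 0.16999605]
```

View pics/s4.png

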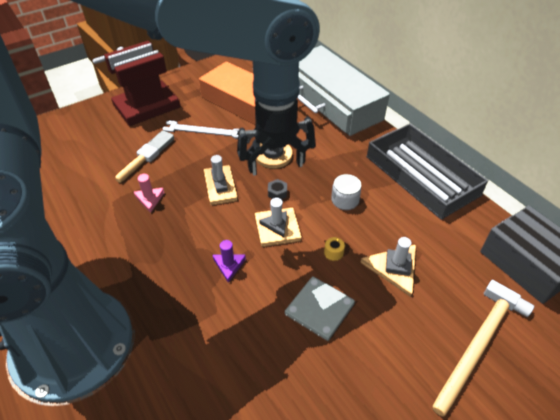

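The round tool is on its rest at (275,150), the plate is free, and the gripper is over the steel triangle at (277,220). Next I'll grasp the triangle.

Call:
{"api": "send_rows", "payload": {"series": [[[0,0,0],[0,0,-40],-1],[[0,0,0],[0,0,-80],-1],[[0,0,0],[0,0,-110],-1],[[0,0,0],[0,0,-121],-1],[[0,0,0],[0,0,-121],-1],[[0,0,0],[0,0,-121],1],[[0,0,0],[0,0,-121],1],[[0,0,0],[0,0,-121],1],[[0,0,0],[0,0,-121],1],[[0,0,0],[0,0,-121],1]]}}

```text
time_s: 26.6
eef_pos: [0.4761, 0.0176, 0.0496]
eef_rot: [0.0, 0.815, 0.58, 0.0]
wrist_force: [-2.3, 1.4, 6.9]
opening: 0.277
grasp_force: 58.4
```

To the plate (0.429, -0.201): a shift of (-47, -219).

Call:
{"api": "send_rows", "payload": {"series": [[[0,0,0],[0,0,30],1],[[0,0,0],[0,0,75],1],[[0,0,0],[0,0,121],1],[[0,0,0],[-9,-40,121],1],[[0,0,0],[-19,-90,121],1],[[0,0,0],[-30,-140,121],1],[[0,0,0],[-41,-190,121],1],[[0,0,0],[-47,-219,121],1],[[0,0,0],[-47,-219,121],1],[[0,0,0],[-47,-219,121],1]]}}

```text
time_s: 27.85
eef_pos: [0.4283, -0.2007, 0.1691]
eef_rot: [-0.001, 0.815, 0.579, -0.0]
wrist_force: [0.8, 0.8, -5.6]
opening: 0.279
grasp_force: 60.1
```

Call:
{"api": "send_rows", "payload": {"series": [[[0,0,0],[0,0,0],1],[[0,0,0],[0,0,-40],1],[[0,0,0],[0,0,-80],1],[[0,0,0],[0,0,-105],1],[[0,0,0],[0,0,-116],1],[[0,0,0],[0,0,-119],1],[[0,0,0],[0,0,-120],1],[[0,0,0],[0,0,-120.8],1],[[0,0,0],[0,0,-120.8],1],[[0,0,0],[0,0,-120.8],1]]}}

```text
time_s: 29.1
eef_pos: [0.4292, -0.2017, 0.0497]
eef_rot: [0.0, 0.815, 0.58, 0.0]
wrist_force: [-0.0, 1.0, -2.2]
opening: 0.277
grasp_force: 59.8
```

Call:
{"api": "send_rows", "payload": {"series": [[[0,0,0],[0,0,-0.7],1],[[0,0,0],[0,0,-0.7],1],[[0,0,0],[0,0,-0.7],-0.2],[[0,0,0],[0,0,-0.7],-1],[[0,0,0],[0,0,-0.7],-1],[[0,0,0],[0,0,-0.7],-1],[[0,0,0],[0,0,20],-1],[[0,0,0],[0,0,70],-1],[[0,0,0],[0,0,121],-1],[[0,0,0],[0,0,121],-1]]}}

```text
time_s: 30.35
eef_pos: [0.4314, -0.2034, 0.1746]
eef_rot: [0.004, 0.815, 0.58, 0.001]
wrist_force: [-0.6, -0.7, 0.9]
opening: 0.998
grasp_force: 0.0
```

Call:
{"api": "send_rows", "payload": {"series": [[[0,0,0],[45,-3,0],-1],[[0,0,0],[100,-6,0],-1],[[0,0,0],[155,-9,0],-1],[[0,0,0],[194,-12,0],-1],[[0,0,0],[194,-12,0],-1],[[0,0,0],[194,-12,0],-1],[[0,0,0],[194,-12,0],-1],[[0,0,0],[194,-12,0],-1]]}}

```text
time_s: 31.35
eef_pos: [0.6223, -0.2136, 0.1705]
eef_rot: [0.0, 0.815, 0.579, 0.0]
wrist_force: [-0.2, 0.8, -0.5]
opening: 1.002
grasp_force: 0.0
```

Call:
{"api": "send_rows", "payload": {"series": [[[0,0,0],[0,0,-40],-1],[[0,0,0],[0,0,-80],-1],[[0,0,0],[0,0,-110],-1],[[0,0,0],[0,0,-121],-1],[[0,0,0],[0,0,-121],-1],[[0,0,0],[0,0,-121],1],[[0,0,0],[0,0,-121],1],[[0,0,0],[0,0,-121],1],[[0,0,0],[0,0,-121],1],[[0,0,0],[0,0,-121],1]]}}

```text
time_s: 32.6
eef_pos: [0.6232, -0.2136, 0.05]
eef_rot: [0.0, 0.815, 0.58, 0.0]
wrist_force: [-1.7, 1.1, 5.5]
opening: 0.281
grasp_force: 58.6
```

Call:
{"api": "send_rows", "payload": {"series": [[[0,0,0],[0,0,30],1],[[0,0,0],[0,0,75],1],[[0,0,0],[0,0,121],1],[[0,0,0],[-20,31,121],1],[[0,0,0],[-48,75,121],1],[[0,0,0],[-76,119,121],1],[[0,0,0],[-104,163,121],1],[[0,0,0],[-132,207,121],1],[[0,0,0],[-148,232,121],1],[[0,0,0],[-148,232,121],1]]}}

```text
time_s: 33.85
eef_pos: [0.4729, 0.0205, 0.1692]
eef_rot: [-0.001, 0.814, 0.581, -0.001]
wrist_force: [0.8, -1.6, -4.4]
opening: 0.28
grasp_force: 59.9
```

Call:
{"api": "send_rows", "payload": {"series": [[[0,0,0],[0,0,0],1],[[0,0,0],[0,0,0],1],[[0,0,0],[0,0,0],1]]}}

```text
time_s: 34.22
eef_pos: [0.4752, 0.0178, 0.17]
eef_rot: [-0.0, 0.815, 0.579, -0.0]
wrist_force: [-0.0, -0.5, -4.4]
opening: 0.278
grasp_force: 59.9
```

```bash
python3 m.py | grep -E "top rest_tri|rest_square|tool_tri|tool_sq"; cp pics/t1.png pics/t5.png; python3 -c "
from h import *
camera('side');camera('top')
for n in ['top','side']:
  for t in ['rest_square','rest_triangle']:
    for d in spotter.landmark_of(t,n)[:2]: print(n,t,np.round(d['xyz'],3))
print(telemetry.get_obs()['eef_pos'])"
```

```text
top rest_square 0.4797 0.008 129.6 bad px 1483.0 of 494
top rest_triangle 0.6183 -0.2106 12.8 bad px 158.0 of 1794
side rest_square 0.4732 0.0151 -22.1 bad px 118.0 of 1400
tool_square top [0.478 0.017 0.135] 0.5
tool_square top [0.471 0.007 0.151] 0.48
tool_square side [0.475 0.013 0.132] 0.87
tool_square side [0.578 0.258 0.016] 0.69
tool_square side [0.469 0.006 0.151] 0.63
tool_triangle top [0.276 0.261 0.001] 0.93
tool_triangle top [ 0.431 -0.201  0.018] 0.69
tool_triangle top [ 0.423 -0.192  0.032] 0.82
tool_triangle top [0.282 0.257 0.02 ] 0.81
tool_triangle side [0.273 0.26  0.001] 0.83
tool_triangle side [ 0.338 -0.012 -0.001] 0.82
tool_triangle side [ 0.432 -0.203  0.014] 0.58
tool_triangle side [ 0.421 -0.209  0.034] 0.96
tool_triangle side [0.268 0.249 0.018] 0.75
tool_triangle side [ 0.332 -0.021  0.015] 0.73
top rest_square [0.478 0.019 0.003]
top rest_square [ 0.434  0.208 -0.005]
top rest_triangle [ 0.622 -0.214  0.002]
side rest_square [ 0.481  0.019 -0.001]
side rest_triangle [ 0.62  -0.212 -0.001]
[0.47489529 0.01855015 0.17018698]
```

View pics/t5.png

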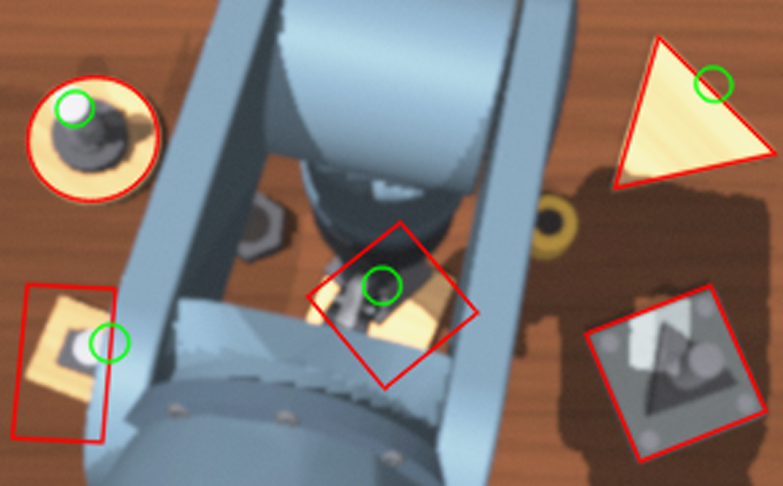

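The round tool is centred on its rest, the triangle is parked on the plate, and the triangle rest is free, with the fit giving (0.618, -0.211). I'll set the square tool down.

Call:
{"api": "send_rows", "payload": {"series": [[[0,0,0],[1,0,0],1],[[0,0,0],[1,0,-40],1],[[0,0,0],[1,0,-80],1],[[0,0,0],[1,0,-105],1],[[0,0,0],[1,0,-116],1],[[0,0,0],[1,0,-119],1],[[0,0,0],[1,0,-119.8],1],[[0,0,0],[1,0,-120.3],1],[[0,0,0],[1,0,-120.3],1],[[0,0,0],[1,0,-120.3],1]]}}

```text
time_s: 36.67
eef_pos: [0.4762, 0.0185, 0.0503]
eef_rot: [0.0, 0.815, 0.58, 0.0]
wrist_force: [-0.2, 0.4, -4.6]
opening: 0.28
grasp_force: 59.8
```

Not touching yet (-4.6 N is the tool's own weight), so I'll go 1 mm lower, release, and move to the plate at (0.429, -0.202): a shift of (-47, -220).

Call:
{"api": "send_rows", "payload": {"series": [[[0,0,0],[0,0,-0.5],1],[[0,0,0],[0,0,-1],1],[[0,0,0],[0,0,-1],1],[[0,0,0],[0,0,-1],1]]}}

```text
time_s: 37.17
eef_pos: [0.4761, 0.0185, 0.05]
eef_rot: [0.0, 0.815, 0.58, 0.0]
wrist_force: [-4.9, 1.2, 8.7]
opening: 0.279
grasp_force: 61.6
```

Call:
{"api": "send_rows", "payload": {"series": [[[0,0,0],[0,0,-0.2],1],[[0,0,0],[0,0,-0.2],-0.2],[[0,0,0],[0,0,-0.2],-1],[[0,0,0],[0,0,-0.2],-1],[[0,0,0],[0,0,-0.2],-1],[[0,0,0],[0,0,20],-1],[[0,0,0],[0,0,70],-1],[[0,0,0],[0,0,121],-1],[[0,0,0],[0,0,121],-1]]}}

```text
time_s: 38.3
eef_pos: [0.4791, 0.0179, 0.1744]
eef_rot: [0.003, 0.815, 0.58, 0.003]
wrist_force: [-0.6, -0.1, 0.3]
opening: 1.003
grasp_force: 0.0
```

Call:
{"api": "send_rows", "payload": {"series": [[[0,0,0],[-9,-42,0],-1],[[0,0,0],[-20,-94,0],-1],[[0,0,0],[-31,-146,0],-1],[[0,0,0],[-42,-198,0],-1],[[0,0,0],[-47,-220,0],-1],[[0,0,0],[-47,-220,0],-1],[[0,0,0],[-47,-220,0],-1],[[0,0,0],[-47,-220,0],-1]]}}

```text
time_s: 39.3
eef_pos: [0.429, -0.2003, 0.1696]
eef_rot: [-0.0, 0.815, 0.58, -0.0]
wrist_force: [-0.3, -0.0, -0.0]
opening: 1.0
grasp_force: 0.0
```

Call:
{"api": "send_rows", "payload": {"series": [[[0,0,0],[0,0,-40],-1],[[0,0,0],[0,0,-80],-1],[[0,0,0],[0,0,-110],-1],[[0,0,0],[0,0,-121],-1],[[0,0,0],[0,0,-121],-1],[[0,0,0],[0,0,-121],1],[[0,0,0],[0,0,-121],1],[[0,0,0],[0,0,-121],1],[[0,0,0],[0,0,-121],1],[[0,0,0],[0,0,-121],1]]}}

```text
time_s: 40.55
eef_pos: [0.4291, -0.2017, 0.0496]
eef_rot: [0.0, 0.815, 0.58, 0.0]
wrist_force: [-1.2, 0.9, 6.3]
opening: 0.275
grasp_force: 58.5
```

Call:
{"api": "send_rows", "payload": {"series": [[[0,0,0],[0,0,30],1],[[0,0,0],[0,0,75],1],[[0,0,0],[0,0,121],1],[[0,0,0],[35,-2,121],1],[[0,0,0],[80,-4,121],1],[[0,0,0],[125,-6,121],1],[[0,0,0],[165,-8,121],1],[[0,0,0],[190,-9,121],1],[[0,0,0],[190,-9,121],1],[[0,0,0],[190,-9,121],1]]}}

```text
time_s: 41.8
eef_pos: [0.6176, -0.21, 0.1684]
eef_rot: [-0.001, 0.815, 0.58, -0.001]
wrist_force: [-0.5, -0.8, -5.1]
opening: 0.276
grasp_force: 60.6
```

Call:
{"api": "send_rows", "payload": {"series": [[[0,0,0],[0,0,0],1],[[0,0,0],[0,0,-40],1],[[0,0,0],[0,0,-80],1],[[0,0,0],[0,0,-105],1],[[0,0,0],[0,0,-116],1],[[0,0,0],[0,0,-119],1],[[0,0,0],[0,0,-120],1],[[0,0,0],[0,0,-120.8],1],[[0,0,0],[0,0,-120.8],1],[[0,0,0],[0,0,-120.8],1]]}}

```text
time_s: 43.05
eef_pos: [0.6193, -0.2106, 0.0497]
eef_rot: [0.0, 0.815, 0.58, 0.0]
wrist_force: [0.0, -0.6, -3.2]
opening: 0.276
grasp_force: 60.9
```

Release, rise, and pull back toward the base so nothing is hidden from the cameras.

Call:
{"api": "send_rows", "payload": {"series": [[[0,0,0],[0,0,-0.7],1],[[0,0,0],[0,0,-0.7],1],[[0,0,0],[0,0,-0.7],-0.2],[[0,0,0],[0,0,-0.7],-1],[[0,0,0],[0,0,-0.7],-1],[[0,0,0],[0,0,-0.7],-1],[[0,0,0],[0,0,20],-1],[[0,0,0],[0,0,70],-1],[[0,0,0],[0,0,121],-1],[[0,0,0],[0,0,150],-1]]}}

```text
time_s: 44.3
eef_pos: [0.6204, -0.2112, 0.2046]
eef_rot: [0.003, 0.815, 0.58, 0.001]
wrist_force: [1.0, 0.1, -0.9]
opening: 0.997
grasp_force: 0.0
```

Call:
{"api": "send_rows", "payload": {"series": [[[0,0,0],[-50,-25,0],-1],[[0,0,0],[-100,-50,0],-1],[[0,0,0],[-150,-75,0],-1],[[0,0,0],[-200,-100,0],-1],[[0,0,0],[-250,-125,0],-1],[[0,0,0],[-300,-150,0],-1],[[0,0,0],[-300,-150,0],-1],[[0,0,0],[-300,-150,0],-1],[[0,0,0],[-300,-150,0],-1]]}}

```text
time_s: 45.42
eef_pos: [0.3199, -0.3601, 0.1996]
eef_rot: [0.0, 0.814, 0.58, 0.0]
wrist_force: [-0.0, -0.2, 0.1]
opening: 1.0
grasp_force: 0.0
```

```bash
python3 - <<'E'
from h import *
c={n:camera(n) for n in ('top','side')}
E
sed -i "s/^TG=.*/TG={'tool_bar':(.435,.2075),'tool_round':(.604,.23),'tool_triangle':(.619,-.211),'tool_square':(.476,.0185)}/" m.py; python3 m.py | grep -v spare; cp pics/t1.png pics/t6.png; cp pics/s1.png pics/s6.png
```

```text
top rest_round 0.6042 0.2306 50.4 bad px 85.0 of 1901
top rest_square 0.4768 0.02 67.7 bad px 142.0 of 2218
top rest_triangle 0.6186 -0.2081 13.8 bad px 130.0 of 1799
top rest_bar 0.4349 0.2089 69.6 bad px 108.0 of 2116
side rest_round 0.6375 0.2368 47.9 bad px 664.0 of 71
side rest_square 0.4507 0.0178 18.4 bad px 984.0 of 248
side rest_triangle 0.6159 -0.2184 11.7 bad px 466.0 of 958
side rest_bar 0.4128 0.2103 41.1 bad px 842.0 of 59
tool_round top [0.6   0.234 0.015] 0.75
tool_round top [0.598 0.224 0.033] 0.67
tool_round side [0.605 0.227 0.014] 0.42
tool_round side [0.603 0.213 0.046] 0.65
tool_square top [0.48  0.02  0.013] 0.93
tool_square top [ 0.62  -0.209  0.017] 0.74
tool_square top [0.475 0.018 0.032] 0.77
tool_triangle top [ 0.331 -0.013  0.001] 0.85
tool_triangle top [0.275 0.256 0.003] 0.79
tool_triangle top [ 0.617 -0.209  0.015] 0.75
tool_triangle top [ 0.327 -0.012  0.014] 0.72
tool_triangle top [0.284 0.252 0.021] 0.67
tool_triangle top [ 0.61  -0.204  0.034] 0.59
tool_triangle side [ 0.62  -0.211  0.014] 0.86
tool_triangle side [ 0.335 -0.014 -0.001] 0.73
tool_triangle side [0.272 0.259 0.002] 0.64
tool_triangle side [0.268 0.252 0.019] 0.89
tool_triangle side [ 0.329 -0.02   0.018] 0.87
tool_triangle side [ 0.612 -0.222  0.038] 0.79
tool_bar top [0.434 0.205 0.027] 0.79
```

View pics/t6.png

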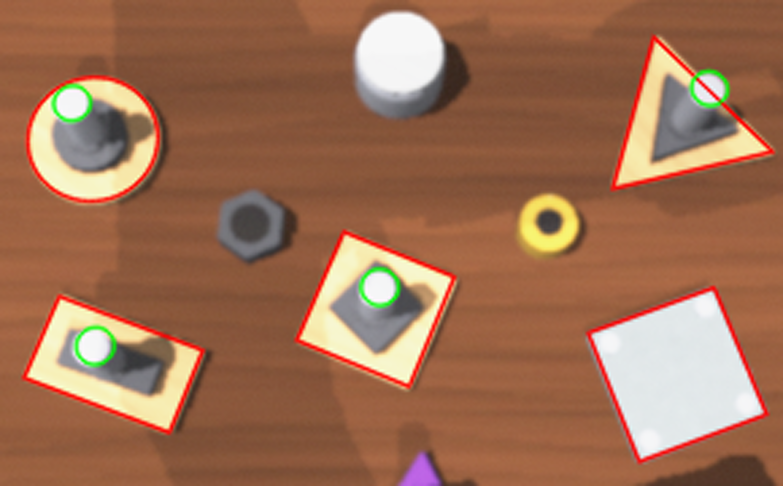

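View pics/s6.png

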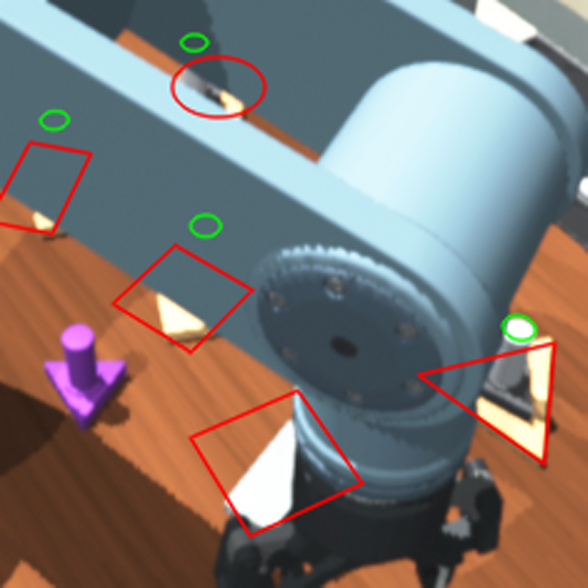

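The top view shows all four tools upright and centred, each within about 2 mm of its fitted rest centre: bar (95,346), round (73,103), square (379,287) and triangle (710,88). The plate is empty and the gripper is clear.

```bash
python3 -c "
from bench import ctrl
print(ctrl.hand_in())"
```

```text
the job is handed in; nothing more can be done
None
```

The job is handed in: all four tools stand upright on the rests that match their feet, each within about 3 mm of the centre by the top camera, with the plate empty and about 46 s of the 141 s used.

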